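# Load the slab press and lower its presser onto the chocolate

### The arm

A 6-joint arm with a two-finger parallel gripper is mounted at the origin on the work surface. World frame = base frame: x ahead of the robot, y to its left, z up, the work surface at z = 0. Lengths are in m, angles in degrees, forces in N, time in s.
With the tool pointing down it reaches from about 0.325 to 0.875 m from the base axis. Payload 4.4 kg.
Tool frame: the origin (TCP) lies midway between the tips of the shut fingers; the grasp point (between the pads) lies 19 mm behind it; x points along the fingers, z is the direction in which the jaws open and shut, and the axes are right-handed (so a half turn about x gives the same grasp; the last joint's range is limited). The gripper opens to 85 mm and grips with 20 to 120 N. Pads are 22 mm wide; open, the fingers measure 114 mm over their backs; the gripper's body (76 mm by 85 mm) begins 54 mm behind the grasp point. The pads swing forward as they close: fully open they stand 13 mm farther back than shut.
Start: joints at [-77.034, 11.837, 88.321, -0, 79.842, -8.623], TCP at [0.212, -0.535, 0.196] pointing down, gripper open.
Joint ranges: [-156.59, 156.59], [-49.26, 127.26], [12.9, 141.05], [-63.56, 243.56], [4.71, 150.69], [-161.64, 161.64]. Speed limits (degrees/s): [159.86, 159.86, 180, 180, 180, 180].

### API

Orientations are given as [roll, pitch, yaw] about the fixed x, y, z axes, in that order (R = Rz(yaw) Ry(pitch) Rx(roll)).
In Python, from cell import bot, optics, boxes_of gives the robot as it stands.
- The arm moves only by the tool jog_arm, never from a script. Its argument "motion" is a list of rows, each an object of numbers: "fingers": the closure, from -1 (fully open) to 1 (shut); "dx", "dy", "dz": the shift along the tool's x, y, z in cm; "wx", "wy", "wz": the turn, a rotation vector about the tool's x, y, z in degrees. In form: [{"fingers": .., "dx": .., "dy": .., "dz": .., "wx": .., "wy": .., "wz": ..}, ...]. A call has 1 to 8 rows; each row is the pose to reach, as a shift and turn from the pose commanded when the call began, along the tool's axes at that moment; what a row does not reach only later rows make up. A row lasts 1/10 s, in which the tool goes at most 50 mm and 8.59 degrees, less where a joint would pass 70% of its speed; a pose out of reach is approached as far as the arm can. A call with a gripper value outside its range is refused whole. The fingers move at their own pace and stop on an object; "newtons" is the grip in N (left out, the last holds). Time passes only in rows, so rows that repeat a pose let the fingers close. It gives the time, the measured TCP pose, the force and the opening at its end, in the units of the state.
- bot.state(): the state, without advancing time (a new reading comes with each control period).
- optics.snapshot(name): name is "scene" or "top"; returns the picture (400x640x3 uint8, red, green, blue); there is no depth.
- optics.camera_params(name): a dict with "vertical_fov" (degrees; the focal length in pixels is half the picture's height over the tangent of half this angle, whatever the lens; pixels are square), "cx", "cy" (the principal point, pixels), "R" (3x3) and "t" (3): a world point X has camera coordinates R X + t. Camera axes: x right, y down, z forward; pixel columns grow to the right and rows downward; lengths in m; the calibration is good to about 2 mm. A picture is of the moment at which its call begins. camera_params takes no time and is no camera call.
- bot.job_done(): hands the job in, once; it reports no verdict.
Trained networks look in the newest picture that a camera, given by its name, has taken for a name from the list of things; names that differ only in an ending like _2 or _b are one class to them, and where a whole thing is asked for, a point or a joint stands for the part that bears it (a point fixed in the world has none). Each returns a list of dicts, best first, with "p" (0 to 1); they miss things now and then, are a little off and sometimes report something else, mostly with a low value. They report only what shows in the picture. A call takes as long as a camera call.
- boxes_of(camera, query): "location" ([column, row] in pixels, amid what is visible of it).
The state is a dict: "time_s": time; "qpos": joint angles; "joint_vel": joint speeds; "effort": joint torques, N m; "position": TCP position; "ee_rot": TCP orientation; "contact_force": force on the tool from outside, world axes, zero at the start; "moment": the same for the moment, N m; "gripper_width": finger opening in m.
Only numpy, scipy, OpenCV 4.12 (cv2) and the standard library are available. Lean on these libraries where they do the work, as an engineer would, in place of code of your own. Each camera call takes 0.05 s, during which the arm holds its last target. There are 200 camera calls.

### The job

Load the little bench press for cutting: first, with the presser lever still up, slide the sledge that carries the chocolate slab fully home against its end stop under the head. Then lower the presser lever by its side handle, feeling for the slab, until the rubber foot holds the slab with about 5 N (half a kilogram's push), never so hard that the chocolate cracks. Leave the lever standing there, do not touch the chocolate with the gripper, and leave the other utensils where they are.

Things in the scene. Friction and masses are not known exactly. Their poses are not given: they have to be found in the camera images.
- press: The press: an aluminium bed 110 mm (its x) by 360 mm (its y), top face 30 mm above the table, fixed. Origin: on the table under the bed's centre; its y axis runs along the bed towards the head, its z is up. The press stands in a different spot each time and may be turned up to 0.45 rad either way.
- head: White cast head on the bed's +y end, same origin and axes as press, up to 125 mm high. It carries the lever and its foot: a round rubber pad 28 mm wide, 110 mm from the hinge axis, 44 mm below the lever's middle line give or take 8 mm (set by a screw, differs each run, not reported). The foot is sprung: 2 N per mm that it is pushed in after the touch, 12 mm of travel.
- sledge (a joint): Travel of the sledge along the press's +y, in m: 0 = loading end, 0.090 = home at the end stop. Starts at the loading end. Slides with about 2 N of friction and stays where it is left.
- sledge_grip (a point): Centre of the top of the sledge's grip, 76 mm above the table: an upright pale wooden post 20 mm in diameter that rises 40 mm from a steel tab (tab top 36 mm above the table) beside the bed, on the robot's side (press x = -85 mm). It can be pushed from behind (towards the press's +y) or pinched.
- sledge_floor (a point): Centre of the sledge's floor (38 mm above the table) on which the slab lies. The floor is bounded by a low rim, inside 78 mm (x) by 92 mm (y), rim top 46 mm above the table. When home it lies under the foot.
- slab: The chocolate slab, brown, 72 (x) by 86 (y) by 18 mm, loose in the sledge with 3 mm of play; its top is 56 mm above the table. Origin: centre of its underside. 0.1 to 0.2 kg. It cracks above 18 N from the foot.
- presser (a joint): Angle of the presser lever in rad: 0 = level, positive = handle raised; starts raised, 0.45 to 0.85; limits -0.20 and 0.95. Stiff hinge: it stays where it is left, even with 9 N at the foot. The foot meets the slab somewhere between 0.08 and -0.08 (see head): feel for it.
- pivot (a point): The lever's hinge: centre of its axis, 100 mm above the table. The axis is parallel to the press's x axis; the lever points from here towards the press's -y.
- handle (a point): Point on the axis of the lever's handle: a pale wooden round bar 16 mm in diameter that sticks out sideways from the lever's end to the press's +x (away from the robot), free from 8 to 64 mm off the lever's middle plane; this point is 40 mm out, 190 mm from the hinge axis. The lever is a 14 mm square bar. Against the hinge alone the handle takes 2 to 4 N downwards; each N at the foot adds 0.58 N.
- bowl: Steel bowl, 120 mm wide, 55 mm high, standing on the table; leave it. Origin: centre of its underside.
- spatula: Spatula 240 mm long lying on the table; leave it. Origin: underside of its middle.
- cutter_stand: Bench scraper: steel blade 120 mm wide on a small foot, wooden handle on top, 93 mm high; leave it. Origin: centre of its underside.

How it is judged (in metres and radians):
On the way, in this order (a step that is already met when the one before it is completed fails the run):
1. the sledge is home at its end stop while the presser is still up and off the slab (value of joint sledge above 0.0875 m and value of joint presser above 0.3 rad and contact force between slab and head below 0.2 N), for 0.2 s.
2. the presser is lowered and its foot holds the slab (value of joint presser below 0.15 rad and contact force between slab and head above 2 N), for 0.2 s.
At the end, for the whole second after the job is handed in: The sledge is within 2.5 mm of its end stop, the slab lies flat in it, and the lever, released, keeps the foot on the slab with 2 to 9 N (all of step 2 and value of joint sledge above 0.0875 m and contact force between slab and head below 9 N and horizontal distance between slab and sledge_floor below 0.008 m and angle between slab's own z axis and vertical below 0.06 rad); the robot touches nothing.
It fails at once if the chocolate is cracked: the foot presses it with more than 18 N (contact force between slab and head above 18 N).
It fails at once if the gripper touches the chocolate (contact force between slab and the fingers above 0.5 N).
It fails at once if a bystander is moved more than 30 mm (distance of any of bowl, spatula, cutter_stand from where it was at the start of the episode above 0.03 m).
It also fails if it takes over 67 s, if anything falls off the work surface, if the arm or the gripper's body presses on something with over 40 N, if the wrist force passes 120 N, or if a joint passes its speed limit or range.

## Working session

There is one attempt and no reset: what is moved stays moved. The work goes in short steps, Python scripts to look and compute and a tool call to move; the robot and the scene stay as the last step left them, time stands still between calls to the robot, and variables do not carry over. Pictures are saved under pics/ and viewed, about 8 in all and at most 12, crops included, and the job is handed in when it is done.

Besides the shell and the picture viewer there is one more tool, called as name(argument=value, ...) on one line, values as JSON. jog_arm: Moves the arm, as the interface text tells. Its arguments: {"type":"object","properties":{"motion":{"type":"array","items":{"type":"object","properties":{"fingers":{"type":"number"},"dx":{"type":"number"},"dy":{"type":"number"},"dz":{"type":"number"},"wx":{"type":"number"},"wy":{"type":"number"},"wz":{"type":"number"}}}},"newtons":{"type":"number"}},"required":["motion"]}

```bash
mkdir -p pics; python3 - <<'E'
from cell import bot, optics, boxes_of
import cv2
for n in ("scene","top"):
    im=optics.snapshot(n); cv2.imwrite(f"pics/{n}0.png",im[:,:,::-1])
    p=optics.camera_params(n); print(n,p)
    for q in ("sledge_grip","handle","slab","head","press","pivot","bowl"):
        print(q,[(b["location"],round(b["p"],2)) for b in boxes_of(n,q)[:2]])
print(bot.state())
E
```

```text
scene {'vertical_fov': 45.02284367518804, 'cx': 326.0806032754965, 'cy': 195.04937547789373, 'R': array([[ 0.36754817,  0.92963257, -0.02629893],
       [ 0.47749106, -0.21290084, -0.85245265],
       [-0.79806681,  0.30075991, -0.52214256]]), 't': array([-0.215493  , -0.18125133,  1.86844466])}
sledge_grip [([285.2, 228.8], 0.96)]
handle [([335.3, 169.2], 0.66)]
slab [([306.9, 226.5], 0.69)]
head [([354.7, 186.4], 0.81), ([306.2, 224.8], 0.66)]
press [([331.0, 222.9], 0.92)]
pivot []
bowl [([173.1, 257.3], 0.82)]
top {'vertical_fov': 47.38622512299621, 'cx': 315.33371362963385, 'cy': 201.71294659248935, 'R': array([[ 0.01441985, -0.99986887, -0.00736904],
       [-0.99627946, -0.01374105, -0.08507893],
       [ 0.08496651,  0.00856845, -0.99634696]]), 't': array([0.01948517, 0.57443931, 1.39955312])}
sledge_grip [([361.2, 204.3], 0.58)]
handle [([315.6, 200.4], 0.76)]
slab [([348.2, 187.4], 0.83)]
head [([283.4, 211.8], 0.75)]
press [([316.8, 204.7], 0.96), ([357.7, 200.1], 0.22)]
pivot [([285.6, 211.7], 0.92)]
bowl [([462.2, 189.1], 0.62)]
{'time_s': 0.8, 'qpos': array([-7.70353128e+01,  1.18346602e+01,  8.83206026e+01, -2.66807139e-03,
        7.98434375e+01, -8.62397116e+00]), 'joint_vel': array([ 0.02341462,  0.0450606 , -0.1154611 , -0.03287048,  0.04434611,
        0.04640059]), 'effort': array([ 5.86669976e-04, -3.82998025e+01, -2.91953123e+01, -2.52779100e-04,
        4.73550026e-04,  4.20263888e-06]), 'position': array([ 0.21153125, -0.53467737,  0.19561492]), 'ee_rot': array([ -72.29470492,   89.99706974, -140.70557607]), 'contact_force': array([ 0.67439123, -0.01303286, -0.03157416]), 'moment': array([-0.02427528,  0.03821076, -0.0175153 ]), 'gripper_width': 0.08560783956855168}
```

View pics/top0.png

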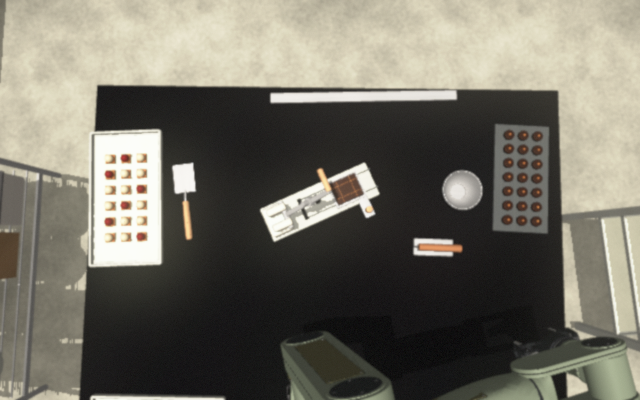

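View pics/scene0.png

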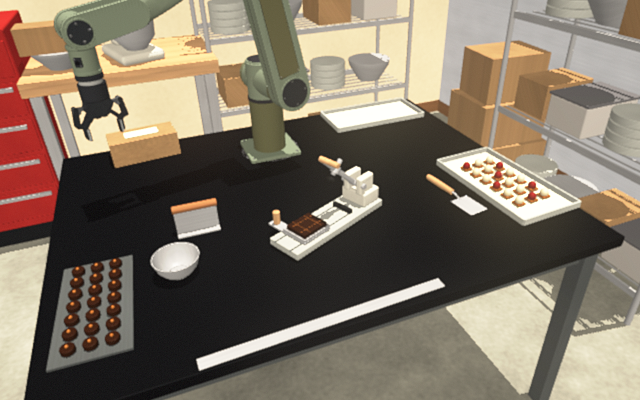

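```bash
python3 - <<'E'
import cv2
a=cv2.imread("pics/top0.png")[155:250,250:390]; b=cv2.imread("pics/scene0.png")[145:265,260:395]
cv2.imwrite("pics/topc.png",cv2.resize(a,None,fx=5.7,fy=5.7,interpolation=cv2.INTER_CUBIC))
cv2.imwrite("pics/scenec.png",cv2.resize(b,None,fx=5,fy=5,interpolation=cv2.INTER_CUBIC))
E
```

```text
(no output)
```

View pics/topc.png

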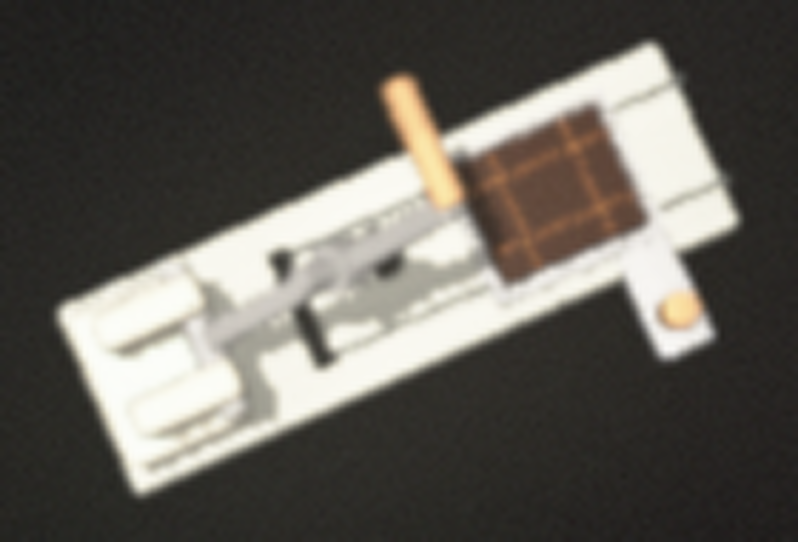

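View pics/scenec.png

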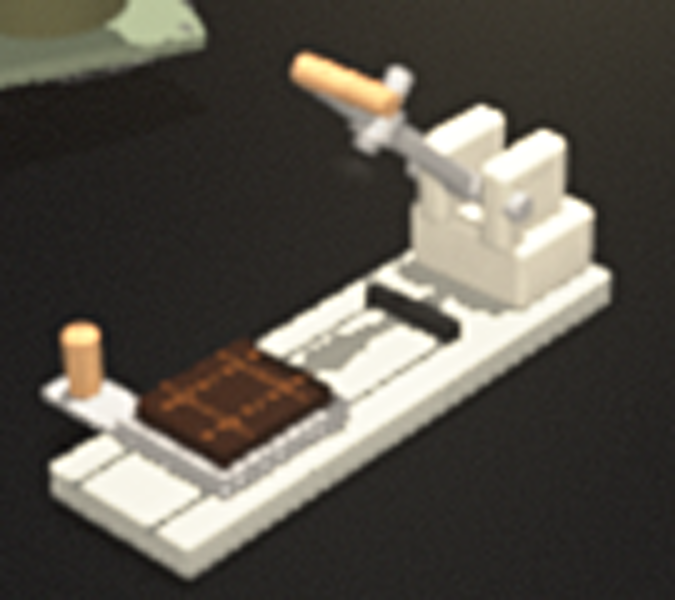

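```bash
cat > geo.py <<'E'
import numpy as np
from cell import optics
def proj(n,X):
    p=optics.camera_params(n); f=200/np.tan(np.radians(p["vertical_fov"]/2))
    c=p["R"]@np.asarray(X)+p["t"]; return np.array([p["cx"]+f*c[0]/c[2],p["cy"]+f*c[1]/c[2]])
def Rz(a): return np.array([[np.cos(a),-np.sin(a),0],[np.sin(a),np.cos(a),0],[0,0,1]])
E
python3 - <<'E'
from geo import *
from scipy.optimize import least_squares
T=lambda u,v:((u+.5)/5.7-.5+250,(v+.5)/5.7-.5+155)
S=lambda u,v:((u+.5)/5-.5+260,(v+.5)/5-.5+145)
def model(q):
    x,y,a,py,ga,ph=q
    W=lambda *p: np.array([x,y,0])+Rz(a)@np.array(p)
    h=W(.036,py-.19*np.cos(ph),.1+.19*np.sin(ph))
    post=W(-.085,ga,.076); 
    return W,[("top",W(.055,-.18,.03),T(658,42)),("top",W(-.055,-.18,.03),T(740,222)),("top",W(.055,.18,.03),T(60,310)),
    ("top",W(-.055,.18,.03),T(138,495)),("top",post,T(683,303)),("top",h,T(424,142)),
    ("scene",W(-.055,-.18,.03),S(50,468)),("scene",W(.055,-.18,.03),S(190,555)),("scene",W(.055,.18,.03),S(610,272)),
    ("scene",post,S(82,330)),("scene",h,S(347,84))]
r=lambda q:np.concatenate([proj(n,X)-u for n,X,u in model(q)[1]])
s=least_squares(r,[.55,0,.3,.13,-.1,.6],x_scale=.1)
print(s.x.round(4),s.fun.reshape(-1,2).round(1).tolist())
W=model(s.x)[0]; x,y,a,py,ga,ph=s.x
print("post",W(-.085,ga,.076),"home",W(-.085,ga+.09,.076))
for p_ in(ph,0,-.08):print("handle",W(.04,py-.19*np.cos(p_),.1+.19*np.sin(p_)))
print("pivot",W(0,py,.1),proj("scene",W(.025,py,.1)),S(518,205))
E
```

```text
[ 0.5748  0.0135  0.4427  0.1056 -0.1241  0.7922] [[-0.3, -0.2], [0.3, -0.1], [-0.2, 0.4], [0.5, 0.2], [-0.2, 0.9], [-0.1, -1.2], [-0.4, -0.2], [-0.4, -1.0], [0.2, -0.0], [-0.2, 0.9], [0.7, 0.2]]
post [ 0.5511234  -0.13504186  0.076     ] home [ 0.5125719 -0.0537167  0.076    ]
handle [0.62284411 0.00547929 0.23526059]
handle [ 0.64707426 -0.04563468  0.1       ]
handle [ 0.64681396 -0.04508558  0.08481621]
pivot [0.52954324 0.10891776 0.1       ] [358.90728308 185.36550553] (363.2, 185.6)
```

```bash
cat >> geo.py <<'E'
from scipy.spatial.transform import Rotation as Ro
A=.4427; O=np.array([.5748,.0135,0]); PY=.1056
def W(*p): return O+Rz(A)@np.array(p)
def toP(X): return Rz(A).T@(np.asarray(X)-O)
def goal(sgn):
    z=sgn*Rz(A)[:,1]; x=np.array([0,0,-1.]); return np.c_[x,np.cross(z,x),z]
def delta(s,target,sgn):
    R=Ro.from_euler("xyz",s["ee_rot"],degrees=True).as_matrix()
    return (R.T@(target-s["position"])*100).round(2), np.degrees(Ro.from_matrix(R.T@goal(sgn)).as_rotvec()).round(2), R.round(3)
E
python3 - <<'E'
from geo import *
from cell import bot
s=bot.state()
for g in(1,-1):print(g,delta(s,W(-.085,-.124,.16),g))
E
```

```text
1 (array([  3.56,  46.28, -24.67]), array([176.22,   0.  ,  -0.  ]), array([[-0.   ,  0.93 ,  0.368],
       [-0.   ,  0.368, -0.93 ],
       [-1.   , -0.   ,  0.   ]]))
-1 (array([  3.56,  46.28, -24.67]), array([-3.78,  0.  ,  0.  ]), array([[-0.   ,  0.93 ,  0.368],
       [-0.   ,  0.368, -0.93 ],
       [-1.   , -0.   ,  0.   ]]))
```

jog_arm(motion=[{"fingers": -1,"dx": 0,"dy": 4.6,"dz": -2.5,"wx": -3.8},{"dx": 0,"dy": 9.2,"dz": -5,"wx": -3.8},{"dx": 0,"dy": 13.6,"dz": -7.4,"wx": -3.8},{"dx": 0,"dy": 18,"dz": -9.8,"wx": -3.8},{"dx": 0,"dy": 22.4,"dz": -12.2,"wx": -3.8},{"dx": 0,"dy": 27,"dz": -14.6,"wx": -3.8},{"dx": 0,"dy": 31.4,"dz": -17,"wx": -3.8},{"dx": 0,"dy": 35.8,"dz": -19.4,"wx": -3.8}])

```text
invalid input at $.motion[0]: expected keys fingers, dx, dy, dz, wx, wy, wz
```

```bash
python3 - <<'E'
from geo import *
from cell import bot
s=bot.state(); print(s["time_s"],s["position"],s["qpos"].round(1),delta(s,W(-.085,-.124,.13),-1)[:2])
E
```

```text
0.8 [ 0.21153125 -0.53467737  0.19561492] [-77.   11.8  88.3  -0.   79.8  -8.6] (array([  6.56,  46.28, -24.67]), array([-3.78,  0.  ,  0.  ]))
```

All seven keys are needed in each row.

jog_arm(motion=[{"fingers": -1,"dx": 0,"dy": 4.4,"dz": -2.3,"wx": -3.8,"wy": 0,"wz": 0},{"fingers": -1,"dx": 0,"dy": 8.8,"dz": -4.7,"wx": -3.8,"wy": 0,"wz": 0},{"fingers": -1,"dx": 0,"dy": 13.2,"dz": -7,"wx": -3.8,"wy": 0,"wz": 0},{"fingers": -1,"dx": 0,"dy": 17.6,"dz": -9.4,"wx": -3.8,"wy": 0,"wz": 0},{"fingers": -1,"dx": 0,"dy": 22,"dz": -11.7,"wx": -3.8,"wy": 0,"wz": 0},{"fingers": -1,"dx": 0,"dy": 26.4,"dz": -14,"wx": -3.8,"wy": 0,"wz": 0},{"fingers": -1,"dx": 0,"dy": 30.8,"dz": -16.4,"wx": -3.8,"wy": 0,"wz": 0},{"fingers": -1,"dx": 0,"dy": 35.2,"dz": -18.7,"wx": -3.8,"wy": 0,"wz": 0}])

```text
time_s: 1.6
position: [0.4712, -0.2296, 0.1959]
ee_rot: [24.7, 89.9, -39.9]
contact_force: [-0.4, -0.4, 0.3]
gripper_width: 0.0853
```

```bash
python3 - <<'E'
from geo import *
from cell import bot
s=bot.state(); print(s["time_s"],s["position"],s["qpos"].round(1),delta(s,W(-.085,-.124,.13),-1)[:2])
E
```

```text
1.6 [ 0.47116109 -0.22957497  0.19594887] [-35.4   5.6  95.4  -0.   78.9  29.2] (array([ 6.59, 11.28, -5.13]), array([ 0.02,  0.05, -0.02]))
```

jog_arm(motion=[{"fingers": -1,"dx": 1,"dy": 4,"dz": -1.8,"wx": 0,"wy": 0,"wz": 0},{"fingers": -1,"dx": 3,"dy": 8,"dz": -3.6,"wx": 0,"wy": 0,"wz": 0},{"fingers": -1,"dx": 5,"dy": 11.2,"dz": -5.1,"wx": 0,"wy": 0,"wz": 0},{"fingers": -1,"dx": 6.5,"dy": 11.2,"dz": -5.1,"wx": 0,"wy": 0,"wz": 0},{"fingers": -1,"dx": 6.5,"dy": 11.2,"dz": -5.1,"wx": 0,"wy": 0,"wz": 0}])

```text
time_s: 2.1
position: [0.5473, -0.1357, 0.1276]
ee_rot: [-133.1, 89.6, 162.4]
contact_force: [0.0, -0.3, 0.1]
gripper_width: 0.0854
```

```bash
python3 - <<'E'
from geo import *
from cell import bot
import cv2
s=bot.state(); print(s["position"],toP(s["position"]),delta(s,W(-.085,-.124,.05),-1)[:2])
a=optics.snapshot("top")[:,:,::-1][155:250,290:430]; b=optics.snapshot("scene")[:,:,::-1][145:265,230:365]
a=cv2.resize(a,(560,380),interpolation=cv2.INTER_CUBIC); b=cv2.resize(b,(430,380),interpolation=cv2.INTER_CUBIC)
im=cv2.resize(cv2.hconcat([a,b]),(798,306)); cv2.imwrite("pics/post1.png",im)
E
```

```text
[ 0.54734365 -0.13569843  0.12761868] [-0.08872325 -0.12305368  0.12761868] (array([7.76, 0.41, 0.13]), array([ 0.14, -0.24,  0.26]))
```

View pics/post1.png

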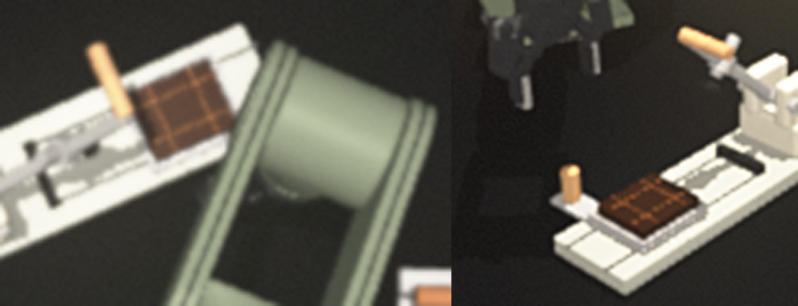

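```bash
python3 - <<'E'
from geo import *
for y in(-.05,0,.05):
  print([proj("scene",W(-.0887,-.123+y,z)).round(1).tolist() for z in(.1276,.141,.16)])
print(proj("scene",W(-.085,-.124,.076)))
E
```

```text
[[259.7, 202.5], [259.2, 198.3], [258.5, 192.2]]
[[273.7, 195.1], [273.3, 190.9], [272.7, 184.9]]
[[287.0, 188.1], [286.7, 183.9], [286.2, 178.0]]
[275.83426307 211.4578432 ]
```

jog_arm(motion=[{"fingers": -1,"dx": 2,"dy": 0.3,"dz": 0,"wx": 0,"wy": 0,"wz": 0},{"fingers": -1,"dx": 4,"dy": 0.3,"dz": 0,"wx": 0,"wy": 0,"wz": 0},{"fingers": -1,"dx": 4,"dy": 0.3,"dz": 0,"wx": 0,"wy": 0,"wz": 0}])

```text
time_s: 2.5
position: [0.5499, -0.1367, 0.0892]
ee_rot: [-134.5, 89.8, 160.8]
contact_force: [-0.5, 0.1, -0.2]
gripper_width: 0.0852
```

```bash
python3 - <<'E'
from geo import *
from cell import bot
import cv2
s=bot.state(); print(s["position"],toP(s["position"]),delta(s,W(-.085,-.124,.05),-1)[:2])
im=optics.snapshot("scene")[:,:,::-1][145:245,230:330]
im=cv2.resize(im,(600,600),interpolation=cv2.INTER_CUBIC)
im=(255*(im/255.)**.45).astype("uint8")
for y in (-.043,0,.043):
  for z in(.0,.013): 
    u=proj("scene",s["position"]+np.array(Rz(A)@[0,y,z]))-[230,145]; cv2.circle(im,tuple(int(v*6+3) for v in u),3,(0,0,255),-1)
cv2.imwrite("pics/post2.png",im)
E
```

```text
[ 0.54989223 -0.13665026  0.08917069] [-0.0868281  -0.12500552  0.08917069] (array([ 3.92,  0.19, -0.09]), array([-0.11, -0.16,  0.16]))
```

View pics/post2.png

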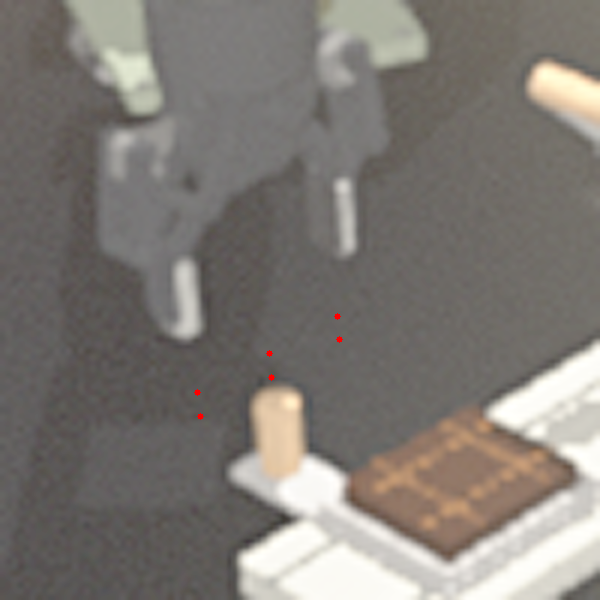

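```bash
python3 - <<'E'
from geo import *
import cv2
print(proj("scene",[0,0,0]),proj("scene",[.08,.08,.02]))
p=np.array([.2115,-.5347,.1956]); zt=np.array([.368,-.93,0])
a=cv2.imread("pics/scene0.png"); b=cv2.imread("pics/top0.png")
for n,im in(("scene",a),("top",b)):
    pts=[p+zt*k+[0,0,h] for k in(-.043,.043) for h in(0,.013)]
    u0=proj(n,p).astype(int)-50
    c=im[max(u0[1],0):u0[1]+100,u0[0]:u0[0]+100]; c=cv2.resize(c,(400,4*c.shape[0]),interpolation=cv2.INTER_CUBIC); c=(255*(c/255.)**.45).astype("uint8")
    for X in pts:
        u=(proj(n,X)-u0)*4; cv2.circle(c,tuple(int(v) for v in u),3,(0,0,255),-1)
    if n=="scene": A0=c
    else:
        c=cv2.copyMakeBorder(c,0,400-c.shape[0],0,0,cv2.BORDER_CONSTANT); cv2.imwrite("pics/start.png",cv2.hconcat([A0,c]))
E
```

```text
[270.42437473 148.23687784] [296.28993769 148.03670095]
```

View pics/start.png

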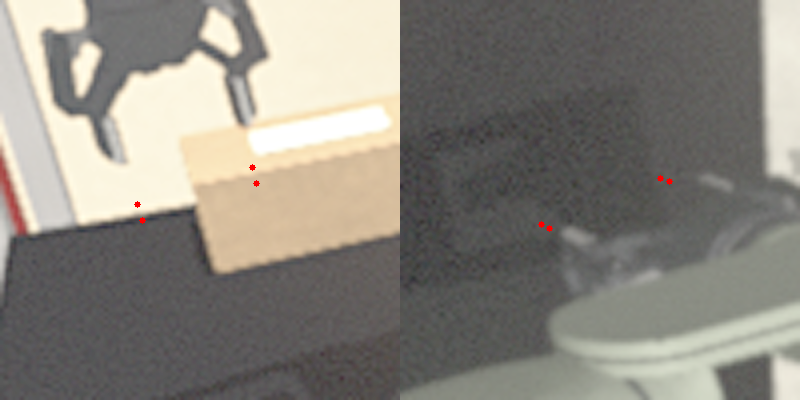

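jog_arm(motion=[{"fingers": -1,"dx": 2,"dy": 0.2,"dz": 0,"wx": 0,"wy": 0,"wz": 0},{"fingers": -1,"dx": 4,"dy": 0.2,"dz": 0,"wx": 0,"wy": 0,"wz": 0},{"fingers": -1,"dx": 5.5,"dy": 0.2,"dz": 0,"wx": 0,"wy": 0,"wz": 0},{"fingers": -1,"dx": 5.5,"dy": 0.2,"dz": 0,"wx": 0,"wy": 0,"wz": 0}])

```text
time_s: 2.95
position: [0.5525, -0.1351, 0.0345]
ee_rot: [-135.8, 89.8, 159.5]
contact_force: [-0.5, 0.0, -1.5]
gripper_width: 0.0849
```

```bash
python3 - <<'E'
from geo import *
from cell import bot
import cv2
s=bot.state(); print(s["position"],toP(s["position"]),s["contact_force"])
im=optics.snapshot("scene")[:,:,::-1][145:245,230:330]
im=cv2.resize(im,(600,600),interpolation=cv2.INTER_CUBIC)
im=(255*(im/255.)**.45).astype("uint8")
cv2.imwrite("pics/post3.png",im)
E
```

```text
[ 0.55249308 -0.13511803  0.03450464] [-0.0838216  -0.12473515  0.03450464] [-0.49988062  0.02309268 -1.54426072]
```

View pics/post3.png

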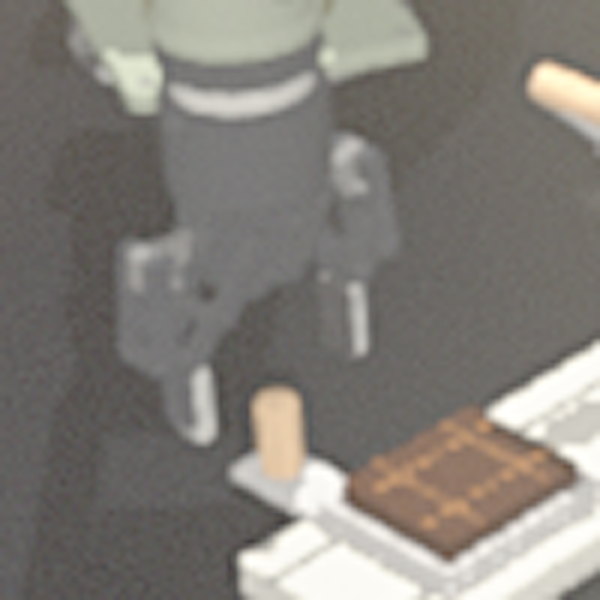

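jog_arm(motion=[{"fingers": -1,"dx": 1,"dy": 0,"dz": 0,"wx": 0,"wy": 0,"wz": 0},{"fingers": -1,"dx": 1.4,"dy": 0,"dz": 0,"wx": 0,"wy": 0,"wz": 0},{"fingers": 0.2,"dx": 1.4,"dy": 0,"dz": 0,"wx": 0,"wy": 0,"wz": 0},{"fingers": 1,"dx": 1.4,"dy": 0,"dz": 0,"wx": 0,"wy": 0,"wz": 0},{"fingers": 1,"dx": 1.4,"dy": 0,"dz": 0,"wx": 0,"wy": 0,"wz": 0},{"fingers": 1,"dx": 1.4,"dy": 0,"dz": 0,"wx": 0,"wy": 0,"wz": 0},{"fingers": 1,"dx": 1.4,"dy": 0,"dz": 0,"wx": 0,"wy": 0,"wz": 0}], newtons=25)

```text
time_s: 3.7
position: [0.5524, -0.1316, 0.022]
ee_rot: [-175.8, 89.6, 119.6]
contact_force: [-3.7, 9.4, 8.4]
gripper_width: 0.0187
```

jog_arm(motion=[{"fingers": 1,"dx": -0.2,"dy": 0,"dz": -0.6,"wx": 0,"wy": 0,"wz": 0},{"fingers": 1,"dx": -0.2,"dy": 0,"dz": -2,"wx": 0,"wy": 0,"wz": 0},{"fingers": 1,"dx": -0.2,"dy": 0,"dz": -3.5,"wx": 0,"wy": 0,"wz": 0},{"fingers": 1,"dx": -0.2,"dy": 0,"dz": -5,"wx": 0,"wy": 0,"wz": 0},{"fingers": 1,"dx": -0.2,"dy": 0,"dz": -6.5,"wx": 0,"wy": 0,"wz": 0},{"fingers": 1,"dx": -0.2,"dy": 0,"dz": -7.6,"wx": 0,"wy": 0,"wz": 0},{"fingers": 1,"dx": -0.2,"dy": 0,"dz": -8.3,"wx": 0,"wy": 0,"wz": 0},{"fingers": 1,"dx": -0.2,"dy": 0,"dz": -8.5,"wx": 0,"wy": 0,"wz": 0}])

```text
time_s: 4.5
position: [0.5176, -0.0569, 0.0223]
ee_rot: [94.4, 89.9, 29.8]
contact_force: [6.6, 0.6, -12.9]
gripper_width: 0.0191
```

```bash
python3 - <<'E'
from geo import *
from cell import bot
s=bot.state(); print(toP(s["position"]),Rz(A).T@s["contact_force"],s["gripper_width"])
E
```

```text
[-0.0818349  -0.039132    0.02228407] [  6.26053912  -2.29755785 -12.85395884] 0.01912367922194199
```

jog_arm(motion=[{"fingers": 1,"dx": 0.15,"dy": 0.1,"dz": -0.3,"wx": 0,"wy": 0,"wz": 0},{"fingers": 1,"dx": 0.15,"dy": 0.1,"dz": -0.6,"wx": 0,"wy": 0,"wz": 0},{"fingers": 1,"dx": 0.15,"dy": 0.1,"dz": -0.8,"wx": 0,"wy": 0,"wz": 0},{"fingers": 1,"dx": 0.15,"dy": 0.1,"dz": -0.8,"wx": 0,"wy": 0,"wz": 0}])

```text
time_s: 4.9
position: [0.5145, -0.0505, 0.0221]
ee_rot: [-126.5, 90.0, 168.9]
contact_force: [-1.3, -1.0, -1.5]
gripper_width: 0.0188
```

```bash
python3 - <<'E'
from geo import *
from cell import bot
s=bot.state(); print(toP(s["position"]),Rz(A).T@s["contact_force"],s["gripper_width"])
E
```

```text
[-0.08184127 -0.03198113  0.02214556] [-1.60315043 -0.33041491 -1.48750522] 0.018834494698522962
```

jog_arm(motion=[{"fingers": 1,"dx": 0,"dy": 0,"dz": -0.2,"wx": 0,"wy": 0,"wz": 0},{"fingers": 1,"dx": 0,"dy": 0,"dz": -0.4,"wx": 0,"wy": 0,"wz": 0},{"fingers": 1,"dx": 0,"dy": 0,"dz": -0.4,"wx": 0,"wy": 0,"wz": 0},{"fingers": 1,"dx": 0,"dy": 0,"dz": -0.4,"wx": 0,"wy": 0,"wz": 0}])

```text
time_s: 5.3
position: [0.5145, -0.0503, 0.0222]
ee_rot: [1.9, 89.6, -62.7]
contact_force: [2.6, -10.4, -6.7]
gripper_width: 0.0191
```

```bash
python3 - <<'E'
from geo import *
from cell import bot
s=bot.state(); print(toP(s["position"]),Rz(A).T@s["contact_force"],s["gripper_width"])
E
```

```text
[-0.08176888 -0.03179782  0.02221327] [ -2.15269481 -10.50645299  -6.66366347] 0.01912507001354022
```

jog_arm(motion=[{"fingers": 0.3,"dx": 0,"dy": 0,"dz": 0.3,"wx": 0,"wy": 0,"wz": 0},{"fingers": -0.4,"dx": 0,"dy": 0,"dz": 0.3,"wx": 0,"wy": 0,"wz": 0},{"fingers": -0.4,"dx": 0,"dy": 0,"dz": 0.3,"wx": 0,"wy": 0,"wz": 0},{"fingers": -0.4,"dx": -2,"dy": 0,"dz": 0.3,"wx": 0,"wy": 0,"wz": 0},{"fingers": -0.4,"dx": -6,"dy": 0,"dz": 0.3,"wx": 0,"wy": 0,"wz": 0},{"fingers": 1,"dx": -11,"dy": 0,"dz": 0.3,"wx": 0,"wy": 0,"wz": 0},{"fingers": 1,"dx": -16,"dy": 0,"dz": 0.3,"wx": 0,"wy": 0,"wz": 0},{"fingers": 1,"dx": -21,"dy": 0,"dz": 0.3,"wx": 0,"wy": 0,"wz": 0}])

```text
time_s: 6.1
position: [0.514, -0.0489, 0.2341]
ee_rot: [147.6, 90.0, 83.1]
contact_force: [0.6, -1.0, -0.4]
gripper_width: 0.0166
```

jog_arm(motion=[{"fingers": 1,"dx": -4,"dy": 0,"dz": 0,"wx": 0,"wy": 0,"wz": 0},{"fingers": 1,"dx": -6.5,"dy": 0,"dz": 0,"wx": 0,"wy": 0,"wz": 0},{"fingers": 1,"dx": -6.5,"dy": 4,"dz": 0,"wx": 0,"wy": 0,"wz": 0},{"fingers": 1,"dx": -6.5,"dy": 8,"dz": 0,"wx": 0,"wy": 0,"wz": 0},{"fingers": 1,"dx": -6.5,"dy": 12,"dz": 0,"wx": 0,"wy": 0,"wz": 0},{"fingers": 1,"dx": -6.5,"dy": 12,"dz": 0,"wx": 0,"wy": 0,"wz": 0}])

```text
time_s: 6.7
position: [0.6253, 0.0045, 0.2948]
ee_rot: [-166.2, 89.9, 129.4]
contact_force: [-0.2, 0.1, -0.3]
gripper_width: 0.0
```

```bash
python3 - <<'E'
from geo import *
from cell import bot
import cv2
s=bot.state(); print(s["time_s"],s["position"],toP(s["position"]),Rz(A).T@s["contact_force"],s["gripper_width"],delta(s,W(.04,-.030,.3),-1)[:2])
im=optics.snapshot("scene")[:,:,::-1][105:265,240:400]
im=cv2.resize(im,(590,590),interpolation=cv2.INTER_CUBIC)
im=(255*(im/255.)**.5).astype("uint8")
k=590/160
for X in [s["position"],s["position"]+[0,0,.03],W(.04,PY-.19*np.cos(.79),.1+.19*np.sin(.79))]:
    u=(proj("scene",X)-[240,105])*k; cv2.circle(im,tuple(int(v) for v in u),3,(0,0,255),-1); print(u)
cv2.imwrite("pics/h1.png",im)
E
```

```text
6.7 [0.62525231 0.00449008 0.29478823] [ 0.04172894 -0.02975414  0.29478823] [-0.15082319  0.22120743 -0.33329883] 2.7647304009326973e-06 (array([-0.52, -0.17,  0.02]), array([ 0.22, -0.14,  0.03]))
[333.12596786 134.71892746]
[332.16197499  94.26092552]
[334.7275808  210.80099053]
```

View pics/h1.png

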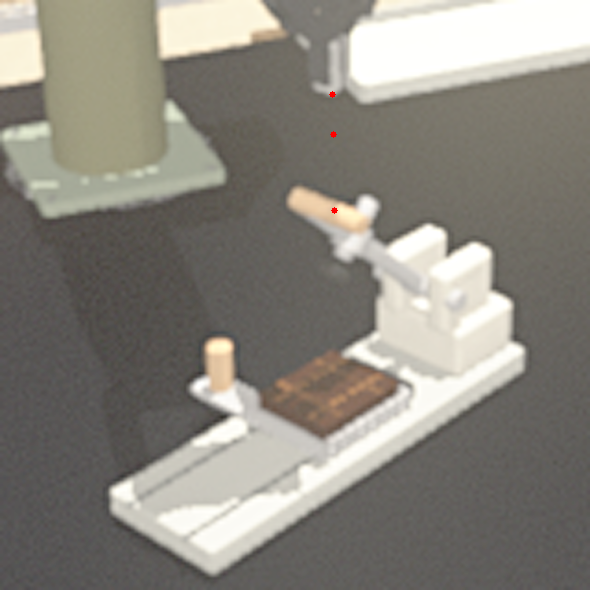

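jog_arm(motion=[{"fingers": 1,"dx": 3,"dy": -0.1,"dz": 0,"wx": 0,"wy": 0,"wz": 0},{"fingers": 1,"dx": 6,"dy": -0.1,"dz": 0,"wx": 0,"wy": 0,"wz": 0},{"fingers": 1,"dx": 7.5,"dy": -0.1,"dz": 0,"wx": 0,"wy": 0,"wz": 0},{"fingers": 1,"dx": 8,"dy": -0.1,"dz": 0,"wx": 0,"wy": 0,"wz": 0},{"fingers": 1,"dx": 8,"dy": -0.1,"dz": 0,"wx": 0,"wy": 0,"wz": 0}])

```text
time_s: 7.25
position: [0.6214, 0.0012, 0.2171]
ee_rot: [-123.6, 90.0, 171.8]
contact_force: [0.3, -0.5, 0.0]
gripper_width: 0.0004
```

jog_arm(motion=[{"fingers": 1,"dx": 0.4,"dy": 0,"dz": 0.1,"wx": 0,"wy": 0,"wz": 0},{"fingers": 1,"dx": 0.8,"dy": 0,"dz": 0.3,"wx": 0,"wy": 0,"wz": 0},{"fingers": 1,"dx": 0.8,"dy": 0,"dz": 0.3,"wx": 0,"wy": 0,"wz": 0}])

```text
time_s: 7.55
position: [0.6235, -0.0017, 0.2094]
ee_rot: [45.5, 90.0, -19.1]
contact_force: [-0.2, 0.7, 0.2]
gripper_width: -0.0001
```

jog_arm(motion=[{"fingers": 1,"dx": 0.3,"dy": 0,"dz": 0.1,"wx": 0,"wy": 0,"wz": 0},{"fingers": 1,"dx": 0.6,"dy": 0,"dz": 0.3,"wx": 0,"wy": 0,"wz": 0},{"fingers": 1,"dx": 0.9,"dy": 0,"dz": 0.5,"wx": 0,"wy": 0,"wz": 0},{"fingers": 1,"dx": 1.2,"dy": 0,"dz": 0.7,"wx": 0,"wy": 0,"wz": 0}])

```text
time_s: 7.95
position: [0.6263, -0.0079, 0.1967]
ee_rot: [-123.1, 90.0, 172.3]
contact_force: [-0.3, 0.1, 0.4]
gripper_width: 0.0001
```

```bash
python3 - <<'E'
from geo import *
from cell import bot
s=bot.state(); print(s["time_s"],toP(s["position"]),Rz(A).T@s["contact_force"])
for ph in(.8,.7,.6,.5,.4,.3,.2,.1,0,-.08): print(ph,(PY-.19*np.cos(ph)).round(4),(.078+.19*np.sin(ph)).round(4))
E
```

```text
7.95 [ 0.03739447 -0.04136348  0.19670962] [-0.25409645  0.2710847   0.40454622]
0.8 -0.0268 0.2143
0.7 -0.0397 0.2004
0.6 -0.0512 0.1853
0.5 -0.0611 0.1691
0.4 -0.0694 0.152
0.3 -0.0759 0.1341
0.2 -0.0806 0.1157
0.1 -0.0835 0.097
0 -0.0844 0.078
-0.08 -0.0838 0.0628
```

```bash
python3 - <<'E'
from geo import *
from cell import bot
import cv2
k=7
im=optics.snapshot("scene")[:,:,::-1][125:205,280:360]
im=cv2.resize(im,None,fx=k,fy=k,interpolation=cv2.INTER_CUBIC)
im=(255*(im/255.)**.5).astype("uint8")
cv2.imwrite("pics/h2.png",im)
E
```

```text
(no output)
```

View pics/h2.png

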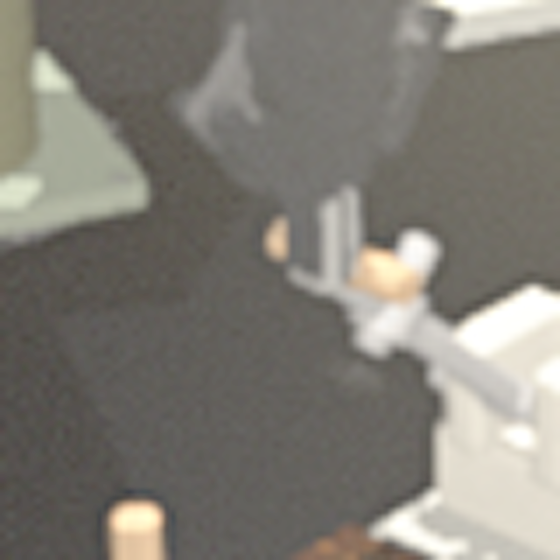

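jog_arm(motion=[{"fingers": 1,"dx": -2,"dy": 0,"dz": 0,"wx": 0,"wy": 0,"wz": 0},{"fingers": 1,"dx": -3.5,"dy": 0,"dz": 0,"wx": 0,"wy": 0,"wz": 0},{"fingers": 1,"dx": -3.5,"dy": 0.3,"dz": -1.8,"wx": 0,"wy": 0,"wz": 0},{"fingers": 1,"dx": -2.8,"dy": 0.3,"dz": -1.8,"wx": 0,"wy": 0,"wz": 0},{"fingers": 1,"dx": -2.2,"dy": 0.3,"dz": -1.8,"wx": 0,"wy": 0,"wz": 0},{"fingers": 1,"dx": -1.6,"dy": 0.3,"dz": -1.8,"wx": 0,"wy": 0,"wz": 0},{"fingers": 1,"dx": -1.6,"dy": 0.3,"dz": -1.8,"wx": 0,"wy": 0,"wz": 0}])

```text
time_s: 8.7
position: [0.6197, 0.01, 0.2103]
ee_rot: [-120.7, 89.7, 174.7]
contact_force: [-0.4, -0.4, -0.6]
gripper_width: -0.0
```

```bash
python3 - <<'E'
from geo import *
from cell import bot
s=bot.state(); print(s["time_s"],toP(s["position"]),Rz(A).T@s["contact_force"])
E
```

```text
8.7 [ 0.03906374 -0.02244807  0.21032524] [-0.52541466 -0.20686091 -0.6370239 ]
```

jog_arm(motion=[{"fingers": 1,"dx": 0.3,"dy": 0,"dz": 0,"wx": 0,"wy": 0,"wz": 0},{"fingers": 1,"dx": 0.6,"dy": 0,"dz": 0,"wx": 0,"wy": 0,"wz": 0},{"fingers": 1,"dx": 0.6,"dy": 0,"dz": 0,"wx": 0,"wy": 0,"wz": 0}])

```text
time_s: 9.0
position: [0.621, 0.0097, 0.2064]
ee_rot: [-119.4, 89.9, 176.0]
contact_force: [0.2, -0.4, -0.3]
gripper_width: 0.0002
```

jog_arm(motion=[{"fingers": 1,"dx": 0.3,"dy": 0,"dz": 0.2,"wx": 0,"wy": 0,"wz": 0},{"fingers": 1,"dx": 0.6,"dy": 0,"dz": 0.5,"wx": 0,"wy": 0,"wz": 0},{"fingers": 1,"dx": 0.6,"dy": 0,"dz": 0.5,"wx": 0,"wy": 0,"wz": 0}])

```text
time_s: 9.3
position: [0.6238, 0.0051, 0.2012]
ee_rot: [74.0, 90.0, 9.3]
contact_force: [0.7, 0.9, 0.4]
gripper_width: 0.0001
```

jog_arm(motion=[{"fingers": 1,"dx": 0.3,"dy": 0,"dz": 0.1,"wx": 0,"wy": 0,"wz": 0},{"fingers": 1,"dx": 0.6,"dy": 0,"dz": 0.2,"wx": 0,"wy": 0,"wz": 0},{"fingers": 1,"dx": 0.6,"dy": 0,"dz": 0.2,"wx": 0,"wy": 0,"wz": 0}])

```text
time_s: 9.6
position: [0.6257, 0.0014, 0.1967]
ee_rot: [19.9, 89.7, -44.7]
contact_force: [0.3, -2.3, 4.1]
gripper_width: 0.0
```

```bash
python3 - <<'E'
from geo import *
from cell import bot
import cv2
s=bot.state(); print(s["time_s"],toP(s["position"]),Rz(A).T@s["contact_force"])
k=5
im=optics.snapshot("scene")[:,:,::-1][125:205,290:370]
b=optics.snapshot("top")[:,:,::-1][155:235,270:350]
im=cv2.resize(cv2.hconcat([im,b]),None,fx=k,fy=k,interpolation=cv2.INTER_CUBIC)
im=(255*(im/255.)**.5).astype("uint8")
cv2.imwrite("pics/h3.png",im)
E
```

```text
9.6 [ 0.04080095 -0.03273307  0.19667883] [-0.68892928 -2.25473555  4.09345205]
```

View pics/h3.png

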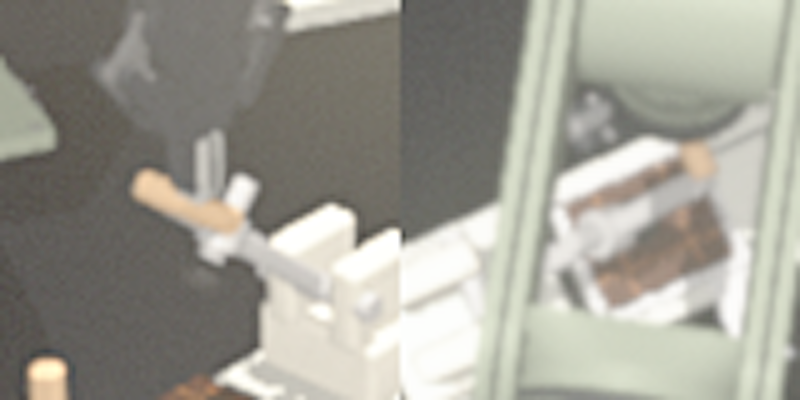

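jog_arm(motion=[{"fingers": 1,"dx": 0.6,"dy": 0,"dz": 0.6,"wx": 0,"wy": 0,"wz": 0},{"fingers": 1,"dx": 1.2,"dy": 0,"dz": 1.1,"wx": 0,"wy": 0,"wz": 0},{"fingers": 1,"dx": 2,"dy": 0,"dz": 1.6,"wx": 0,"wy": 0,"wz": 0},{"fingers": 1,"dx": 2.8,"dy": 0,"dz": 2.1,"wx": 0,"wy": 0,"wz": 0},{"fingers": 1,"dx": 3.4,"dy": 0,"dz": 2.4,"wx": 0,"wy": 0,"wz": 0},{"fingers": 1,"dx": 3.4,"dy": 0,"dz": 2.4,"wx": 0,"wy": 0,"wz": 0}])

```text
time_s: 10.3
position: [0.6358, -0.0203, 0.1617]
ee_rot: [23.1, 89.8, -41.6]
contact_force: [0.8, -2.2, 3.0]
gripper_width: 0.0001
```

```bash
cat > st.py <<'E'
from geo import *
from cell import bot
s=bot.state(); print(s["time_s"],toP(s["position"]).round(4),(Rz(A).T@s["contact_force"]).round(2),s["moment"].round(3))
E
python3 st.py
```

```text
10.3 [ 0.0407 -0.0567  0.1617] [-0.25 -2.35  3.04] [-0.358 -0.192  0.016]
```

jog_arm(motion=[{"fingers": 1,"dx": 0.8,"dy": 0,"dz": 0.4,"wx": 0,"wy": 0,"wz": 0},{"fingers": 1,"dx": 1.6,"dy": 0,"dz": 0.8,"wx": 0,"wy": 0,"wz": 0},{"fingers": 1,"dx": 2.4,"dy": 0,"dz": 1.05,"wx": 0,"wy": 0,"wz": 0},{"fingers": 1,"dx": 3.2,"dy": 0,"dz": 1.3,"wx": 0,"wy": 0,"wz": 0},{"fingers": 1,"dx": 4,"dy": 0,"dz": 1.5,"wx": 0,"wy": 0,"wz": 0},{"fingers": 1,"dx": 4.6,"dy": 0,"dz": 1.65,"wx": 0,"wy": 0,"wz": 0},{"fingers": 1,"dx": 4.6,"dy": 0,"dz": 1.65,"wx": 0,"wy": 0,"wz": 0},{"fingers": 1,"dx": 4.6,"dy": 0,"dz": 1.65,"wx": 0,"wy": 0,"wz": 0}])

```text
time_s: 11.1
position: [0.6401, -0.0319, 0.1136]
ee_rot: [-144.2, 89.7, 151.2]
contact_force: [0.3, 0.2, -1.1]
gripper_width: 0.0001
```

```bash
python3 st.py
```

```text
11.1 [ 0.0396 -0.069   0.1136] [ 0.38 -0.   -1.13] [ 0.037  0.035 -0.031]
```

```bash
python3 - <<'E'
from geo import *
from cell import bot, boxes_of
import cv2
s=bot.state()
im=optics.snapshot("scene")[:,:,::-1]
print(boxes_of("scene","handle")[:2])
for py in(.1056,.113):
  for ph in(.2,.3,.4,.5): print(py,ph,proj("scene",W(.036,py-.19*np.cos(ph),.1+.19*np.sin(ph))).round(1))
k=5
c=im[125:235,290:390]
c=cv2.resize(c,None,fx=k,fy=k,interpolation=cv2.INTER_CUBIC)
c=(255*(c/255.)**.5).astype("uint8")
cv2.imwrite("pics/h4.png",c)
E
```

```text
[{'location': [328.7, 188.4], 'p': 0.77}]
0.1056 0.2 [317.  201.6]
0.1056 0.3 [317.9 194.9]
0.1056 0.4 [319.4 188.1]
0.1056 0.5 [321.4 181.2]
0.113 0.2 [318.9 200.4]
0.113 0.3 [319.9 193.8]
0.113 0.4 [321.4 187. ]
0.113 0.5 [323.4 180.1]
```

View pics/h4.png

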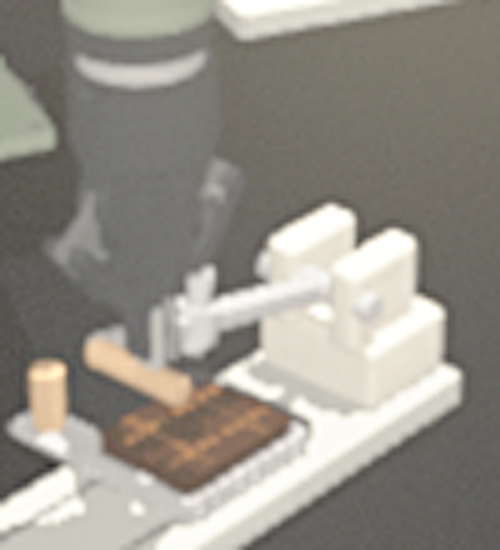

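jog_arm(motion=[{"fingers": 1,"dx": -0.5,"dy": 0,"dz": 0.3,"wx": 0,"wy": 0,"wz": 0},{"fingers": 1,"dx": -0.5,"dy": 0,"dz": 0.7,"wx": 0,"wy": 0,"wz": 0},{"fingers": 1,"dx": 0,"dy": 0,"dz": 0.7,"wx": 0,"wy": 0,"wz": 0},{"fingers": 1,"dx": 0.2,"dy": 0,"dz": 0.7,"wx": 0,"wy": 0,"wz": 0},{"fingers": 1,"dx": 0.2,"dy": 0,"dz": 0.7,"wx": 0,"wy": 0,"wz": 0}])

```text
time_s: 11.7
position: [0.6445, -0.0395, 0.1127]
ee_rot: [-124.9, 90.0, 170.5]
contact_force: [-0.3, 0.9, -0.1]
gripper_width: 0.0003
```

```bash
python3 st.py
```

```text
11.7 [ 0.0403 -0.0777  0.1127] [ 0.14  0.98 -0.11] [ 0.04  -0.019 -0.035]
```

jog_arm(motion=[{"fingers": 1,"dx": 0.2,"dy": 0,"dz": 0.05,"wx": 0,"wy": 0,"wz": 0},{"fingers": 1,"dx": 0.4,"dy": 0,"dz": 0.1,"wx": 0,"wy": 0,"wz": 0},{"fingers": 1,"dx": 0.4,"dy": 0,"dz": 0.1,"wx": 0,"wy": 0,"wz": 0}])

```text
time_s: 12.0
position: [0.6449, -0.0403, 0.1089]
ee_rot: [-121.3, 90.0, 174.1]
contact_force: [-0.7, -0.4, 0.9]
gripper_width: 0.0002
```

```bash
python3 st.py
```

```text
12.0 [ 0.0403 -0.0787  0.1089] [-0.78 -0.04  0.88] [-0.047  0.096 -0.013]
```

jog_arm(motion=[{"fingers": 1,"dx": 0.2,"dy": 0,"dz": 0.05,"wx": 0,"wy": 0,"wz": 0},{"fingers": 1,"dx": 0.4,"dy": 0,"dz": 0.1,"wx": 0,"wy": 0,"wz": 0},{"fingers": 1,"dx": 0.4,"dy": 0,"dz": 0.1,"wx": 0,"wy": 0,"wz": 0}])

```text
time_s: 12.3
position: [0.6454, -0.0412, 0.1046]
ee_rot: [-138.2, 90.0, 157.2]
contact_force: [-1.2, 0.5, 1.9]
gripper_width: -0.0003
```

```bash
python3 st.py
```

```text
12.3 [ 0.0403 -0.0796  0.1046] [-0.91  0.93  1.94] [-0.011  0.129 -0.037]
```

```bash
cat > av.py <<'E'
from geo import *
from cell import bot
F=[];P=[];M=[]
for i in range(8):
    optics.snapshot("scene"); s=bot.state(); F.append(Rz(A).T@s["contact_force"]); P.append(toP(s["position"]));M.append(s["moment"])
print(s["time_s"],np.mean(P,0).round(4),np.mean(F,0).round(2),np.std(F,0).round(2),np.mean(M,0).round(3))
E
python3 av.py
```

```text
12.7 [ 0.0404 -0.0797  0.1047] [-0.21  0.13 -0.03] [0.57 0.39 0.79] [0.01  0.034 0.008]
```

jog_arm(motion=[{"fingers": 1,"dx": 0.15,"dy": 0,"dz": 0.03,"wx": 0,"wy": 0,"wz": 0},{"fingers": 1,"dx": 0.3,"dy": 0,"dz": 0.05,"wx": 0,"wy": 0,"wz": 0}])

```text
time_s: 12.9
position: [0.6459, -0.0416, 0.1026]
ee_rot: [63.3, 90.0, -1.3]
contact_force: [-0.5, 0.7, 2.7]
gripper_width: 0.0001
```

```bash
python3 av.py
```

```text
13.3 [ 0.0406 -0.0803  0.1023] [-0.3   0.25  2.11] [0.39 0.23 0.54] [0.021 0.08  0.002]
```

jog_arm(motion=[{"fingers": 1,"dx": 0.2,"dy": 0,"dz": 0.03,"wx": 0,"wy": 0,"wz": 0},{"fingers": 1,"dx": 0.4,"dy": 0,"dz": 0.05,"wx": 0,"wy": 0,"wz": 0}])

```text
time_s: 13.5
position: [0.6462, -0.0424, 0.0983]
ee_rot: [34.1, 89.9, -30.5]
contact_force: [-0.0, -0.5, 3.3]
gripper_width: 0.0
```

```bash
python3 av.py
```

```text
13.9 [ 0.0405 -0.081   0.0978] [ 0.43 -0.41  1.37] [0.41 0.5  0.55] [-0.085 -0.103  0.005]
```

jog_arm(motion=[{"fingers": 1,"dx": 0.2,"dy": 0,"dz": 0.02,"wx": 0,"wy": 0,"wz": 0},{"fingers": 1,"dx": 0.4,"dy": 0,"dz": 0.04,"wx": 0,"wy": 0,"wz": 0}])

```text
time_s: 14.1
position: [0.6462, -0.0426, 0.0943]
ee_rot: [2.7, 90.0, -61.9]
contact_force: [0.8, -2.4, 3.8]
gripper_width: 0.0
```

```bash
python3 av.py
```

```text
14.5 [ 0.0404 -0.0812  0.0939] [-0.21 -1.09  1.59] [0.41 0.39 0.52] [-0.185 -0.075 -0.015]
```

jog_arm(motion=[{"fingers": 1,"dx": 0.1,"dy": 0,"dz": 0,"wx": 0,"wy": 0,"wz": 0},{"fingers": 1,"dx": 0.2,"dy": 0,"dz": 0,"wx": 0,"wy": 0,"wz": 0}])

```text
time_s: 14.7
position: [0.6462, -0.0426, 0.0923]
ee_rot: [-1.7, 90.0, -66.3]
contact_force: [-0.4, -1.6, 3.1]
gripper_width: -0.0
```

```bash
python3 av.py
```

```text
15.1 [ 0.0404 -0.0813  0.0921] [-0.71 -1.53  2.72] [0.6  0.4  0.67] [-0.276  0.005  0.019]
```

jog_arm(motion=[{"fingers": 1,"dx": 0.1,"dy": 0,"dz": 0,"wx": 0,"wy": 0,"wz": 0},{"fingers": 1,"dx": 0.2,"dy": 0,"dz": 0,"wx": 0,"wy": 0,"wz": 0}])

```text
time_s: 15.3
position: [0.6463, -0.0428, 0.0903]
ee_rot: [9.7, 90.0, -54.9]
contact_force: [-0.4, -2.7, 3.2]
gripper_width: -0.0001
```

```bash
python3 av.py
```

```text
15.7 [ 0.0406 -0.0812  0.09  ] [-0.26 -2.08  2.76] [0.42 0.31 0.68] [-0.378 -0.083 -0.012]
```

jog_arm(motion=[{"fingers": 1,"dx": 0.1,"dy": 0,"dz": 0,"wx": 0,"wy": 0,"wz": 0},{"fingers": 1,"dx": 0.2,"dy": 0,"dz": 0,"wx": 0,"wy": 0,"wz": 0}])

```text
time_s: 15.9
position: [0.6463, -0.0426, 0.0882]
ee_rot: [33.9, 90.0, -30.7]
contact_force: [-0.0, -2.2, 4.1]
gripper_width: 0.0003
```

```bash
python3 av.py
```

```text
16.3 [ 0.0406 -0.0811  0.088 ] [-0.3  -1.98  2.47] [0.4  0.65 0.35] [-0.319 -0.179  0.015]
```

jog_arm(motion=[{"fingers": 1,"dx": 0.1,"dy": 0,"dz": 0,"wx": 0,"wy": 0,"wz": 0},{"fingers": 1,"dx": 0.2,"dy": 0,"dz": 0,"wx": 0,"wy": 0,"wz": 0}])

```text
time_s: 16.5
position: [0.6463, -0.0425, 0.0862]
ee_rot: [40.0, 90.0, -24.6]
contact_force: [1.2, -2.4, 3.7]
gripper_width: -0.0002
```

```bash
python3 av.py
```

```text
16.9 [ 0.0405 -0.0811  0.086 ] [ 0.19 -2.16  2.88] [0.38 0.47 0.41] [-0.299 -0.217 -0.015]
```

jog_arm(motion=[{"fingers": 1,"dx": 0.1,"dy": 0,"dz": 0,"wx": 0,"wy": 0,"wz": 0},{"fingers": 1,"dx": 0.2,"dy": 0,"dz": 0,"wx": 0,"wy": 0,"wz": 0}])

```text
time_s: 17.1
position: [0.6462, -0.0425, 0.0842]
ee_rot: [27.0, 90.0, -37.6]
contact_force: [0.7, -1.5, 4.3]
gripper_width: 0.0002
```

```bash
python3 av.py
```

```text
17.5 [ 0.0405 -0.0811  0.084 ] [ 0.37 -2.23  2.92] [0.51 0.49 0.55] [-0.268 -0.237 -0.01 ]
```

jog_arm(motion=[{"fingers": 1,"dx": 0.1,"dy": 0,"dz": 0,"wx": 0,"wy": 0,"wz": 0},{"fingers": 1,"dx": 0.2,"dy": 0,"dz": 0,"wx": 0,"wy": 0,"wz": 0}])

```text
time_s: 17.7
position: [0.6461, -0.0425, 0.0821]
ee_rot: [5.2, 90.0, -59.4]
contact_force: [1.0, -1.8, 2.8]
gripper_width: -0.0001
```

```bash
python3 av.py
```

```text
18.1 [ 0.0404 -0.0811  0.0819] [ 0.5  -1.52  2.37] [0.48 0.22 0.41] [-0.275 -0.208  0.005]
```

jog_arm(motion=[{"fingers": 1,"dx": 0.1,"dy": 0,"dz": 0,"wx": 0,"wy": 0,"wz": 0},{"fingers": 1,"dx": 0.2,"dy": 0,"dz": 0,"wx": 0,"wy": 0,"wz": 0}])

```text
time_s: 18.3
position: [0.6461, -0.0425, 0.0801]
ee_rot: [-52.7, 90.0, -117.4]
contact_force: [1.1, -2.1, 2.9]
gripper_width: 0.0002
```

```bash
python3 av.py
```

```text
18.7 [ 0.0404 -0.0811  0.0799] [ 0.29 -1.89  2.45] [0.4  0.53 0.69] [-0.287 -0.149  0.003]
```

jog_arm(motion=[{"fingers": 1,"dx": 0.1,"dy": 0,"dz": 0,"wx": 0,"wy": 0,"wz": 0},{"fingers": 1,"dx": 0.2,"dy": 0,"dz": 0,"wx": 0,"wy": 0,"wz": 0}])

```text
time_s: 18.9
position: [0.6461, -0.0425, 0.0782]
ee_rot: [-34.9, 90.0, -99.5]
contact_force: [0.2, -1.7, 2.8]
gripper_width: 0.0002
```

```bash
python3 av.py
```

```text
19.3 [ 0.0404 -0.0811  0.0779] [-0.1  -1.63  2.09] [0.4  0.45 0.57] [-0.283 -0.129  0.011]
```

jog_arm(motion=[{"fingers": 1,"dx": 0.1,"dy": 0,"dz": 0,"wx": 0,"wy": 0,"wz": 0},{"fingers": 1,"dx": 0.2,"dy": 0,"dz": 0,"wx": 0,"wy": 0,"wz": 0}])

```text
time_s: 19.5
position: [0.6461, -0.0425, 0.0761]
ee_rot: [-31.2, 90.0, -95.8]
contact_force: [0.1, -1.7, 3.8]
gripper_width: -0.0001
```

```bash
python3 av.py
```

```text
19.9 [ 0.0404 -0.0811  0.076 ] [ 0.23 -1.93  2.27] [0.86 0.65 0.45] [-0.288 -0.093  0.002]
```

jog_arm(motion=[{"fingers": 1,"dx": 0.1,"dy": 0,"dz": 0,"wx": 0,"wy": 0,"wz": 0},{"fingers": 1,"dx": 0.2,"dy": 0,"dz": 0,"wx": 0,"wy": 0,"wz": 0}])

```text
time_s: 20.1
position: [0.6461, -0.0425, 0.0741]
ee_rot: [-62.9, 90.0, -127.6]
contact_force: [-0.2, -2.1, 3.1]
gripper_width: -0.0
```

```bash
python3 av.py
```

```text
20.5 [ 0.0404 -0.0811  0.074 ] [-0.44 -1.91  1.86] [0.32 0.56 0.86] [-0.305 -0.072  0.01 ]
```

jog_arm(motion=[{"fingers": 1,"dx": 0.1,"dy": 0,"dz": 0,"wx": 0,"wy": 0,"wz": 0},{"fingers": 1,"dx": 0.2,"dy": 0,"dz": 0,"wx": 0,"wy": 0,"wz": 0}])

```text
time_s: 20.7
position: [0.6461, -0.0425, 0.0722]
ee_rot: [-54.7, 90.0, -119.3]
contact_force: [-0.1, -2.0, 3.7]
gripper_width: -0.0
```

```bash
python3 av.py
```

```text
21.1 [ 0.0404 -0.0811  0.072 ] [-0.16 -1.77  2.08] [0.42 0.4  0.33] [-0.284 -0.077 -0.002]
```

```bash
python3 - <<'E'
from geo import *
from cell import boxes_of
import cv2
im=optics.snapshot("scene")[:,:,::-1]
print(boxes_of("scene","handle")[:2])
for ph in(-.1,0,.1,.2): print(ph,proj("scene",W(.036,.11-.19*np.cos(ph),.1+.19*np.sin(ph))).round(1))
c=im[125:235,290:390]
# wood colour centroid
h=cv2.cvtColor(im,cv2.COLOR_BGR2HSV); b,g,r=[im[...,i].astype(int) for i in range(3)]
m=((r-b>60)&(r>150)).astype("uint8"); n,l,st,ce=cv2.connectedComponentsWithStats(m[150:240,270:380])
for i in range(1,n):
    if st[i,4]>20: print(st[i]+[270,150,0,0,0],ce[i]+[270,150])
cv2.imwrite("pics/h5.png",(255*(cv2.resize(c,None,fx=5,fy=5,interpolation=cv2.INTER_CUBIC)/255.)**.5).astype("uint8"))
E
```

```text
[{'location': [330.5, 201.2], 'p': 0.92}]
-0.1 [318.1 219.1]
0 [317.6 213.4]
0.1 [317.6 207.3]
0.2 [318.1 200.9]
[296 198   7  14  81] [299.38271605 204.16049383]
[307 207  21  13  92] [317.20652174 213.20652174]
```

jog_arm(motion=[{"fingers": 1,"dx": 0.1,"dy": 0,"dz": 0,"wx": 0,"wy": 0,"wz": 0},{"fingers": 1,"dx": 0.2,"dy": 0,"dz": 0,"wx": 0,"wy": 0,"wz": 0}])

```text
time_s: 21.4
position: [0.6461, -0.0424, 0.0702]
ee_rot: [67.2, 90.0, 2.5]
contact_force: [0.5, -1.5, 3.3]
gripper_width: 0.0001
```

```bash
python3 av.py
```

```text
21.8 [ 0.0405 -0.0811  0.07  ] [-0.41 -1.42  2.34] [0.55 0.59 0.52] [-0.225 -0.053  0.015]
```

jog_arm(motion=[{"fingers": 1,"dx": 0.1,"dy": 0,"dz": 0,"wx": 0,"wy": 0,"wz": 0},{"fingers": 1,"dx": 0.2,"dy": 0,"dz": 0,"wx": 0,"wy": 0,"wz": 0}])

```text
time_s: 22.0
position: [0.6461, -0.0424, 0.0682]
ee_rot: [42.6, 90.0, -22.0]
contact_force: [-1.2, -1.4, 3.2]
gripper_width: 0.0005
```

```bash
python3 av.py
```

```text
22.4 [ 0.0405 -0.0811  0.068 ] [ 0.05 -1.58  2.18] [0.27 0.43 0.52] [-0.24  -0.084 -0.009]
```

jog_arm(motion=[{"fingers": 1,"dx": 0.1,"dy": 0,"dz": 0,"wx": 0,"wy": 0,"wz": 0},{"fingers": 1,"dx": 0.2,"dy": 0,"dz": 0,"wx": 0,"wy": 0,"wz": 0}])

```text
time_s: 22.6
position: [0.6461, -0.0425, 0.0662]
ee_rot: [48.5, 90.0, -16.1]
contact_force: [-0.3, -1.9, 3.4]
gripper_width: 0.0001
```

```bash
python3 av.py
```

```text
23.0 [ 0.0405 -0.0811  0.066 ] [ 0.21 -1.52  2.  ] [0.24 0.43 0.21] [-0.256 -0.078  0.006]
```

jog_arm(motion=[{"fingers": 1,"dx": 0.1,"dy": 0,"dz": 0,"wx": 0,"wy": 0,"wz": 0},{"fingers": 1,"dx": 0.2,"dy": 0,"dz": 0,"wx": 0,"wy": 0,"wz": 0}])

```text
time_s: 23.2
position: [0.6461, -0.0424, 0.0642]
ee_rot: [68.4, 90.0, 3.8]
contact_force: [0.1, -1.2, 3.0]
gripper_width: -0.0001
```

```bash
python3 av.py
```

```text
23.6 [ 0.0405 -0.0811  0.064 ] [-0.04 -1.41  1.99] [0.47 0.67 0.57] [-0.24  -0.099  0.017]
```

jog_arm(motion=[{"fingers": 1,"dx": 0.1,"dy": 0,"dz": 0,"wx": 0,"wy": 0,"wz": 0},{"fingers": 1,"dx": 0.2,"dy": 0,"dz": 0,"wx": 0,"wy": 0,"wz": 0}])

```text
time_s: 23.8
position: [0.6461, -0.0424, 0.0622]
ee_rot: [89.3, 90.0, 24.7]
contact_force: [-0.0, -2.0, 2.4]
gripper_width: -0.0001
```

```bash
python3 av.py
```

```text
24.2 [ 0.0405 -0.0811  0.062 ] [ 0.19 -1.38  1.78] [0.35 0.75 0.57] [-0.226 -0.08  -0.02 ]
```

jog_arm(motion=[{"fingers": 1,"dx": 0.1,"dy": 0,"dz": 0,"wx": 0,"wy": 0,"wz": 0},{"fingers": 1,"dx": 0.2,"dy": 0,"dz": 0,"wx": 0,"wy": 0,"wz": 0}])

```text
time_s: 24.4
position: [0.6461, -0.0424, 0.0602]
ee_rot: [143.4, 90.0, 78.8]
contact_force: [0.3, -0.7, 4.0]
gripper_width: -0.0004
```

```bash
python3 av.py
```

```text
24.8 [ 0.0405 -0.0811  0.06  ] [-0.13 -1.37  2.18] [0.32 0.51 0.46] [-0.188 -0.068  0.01 ]
```

```bash
cat > bar.py <<'E'
from geo import *
import cv2
im=optics.snapshot("scene").astype(int); r,b=im[...,0],im[...,2]
m=((r-b>60)&(r>150)).astype("uint8"); n,l,st,ce=cv2.connectedComponentsWithStats(m[150:240,270:380])
for i in range(1,n):
    if st[i,4]>20: print(st[i]+[270,150,0,0,0],(ce[i]+[270,150]).round(2))
E
python3 bar.py
```

```text
[296 198   7  14  73] [299.22 204.6 ]
[307 210  20  14  85] [316.92 216.66]
```

jog_arm(motion=[{"fingers": 1,"dx": 0.1,"dy": 0,"dz": 0,"wx": 0,"wy": 0,"wz": 0},{"fingers": 1,"dx": 0.2,"dy": 0,"dz": 0,"wx": 0,"wy": 0,"wz": 0}])

```text
time_s: 25.05
position: [0.6461, -0.0424, 0.0583]
ee_rot: [-171.7, 90.0, 123.6]
contact_force: [-1.1, -1.1, 4.7]
gripper_width: -0.0003
```

```bash
python3 av.py
```

```text
25.45 [ 0.0405 -0.081   0.0582] [-1.01 -0.51  4.09] [0.49 0.51 0.66] [-0.11   0.102  0.014]
```

jog_arm(motion=[{"fingers": 1,"dx": 0.05,"dy": 0,"dz": 0,"wx": 0,"wy": 0,"wz": 0},{"fingers": 1,"dx": 0.1,"dy": 0,"dz": 0,"wx": 0,"wy": 0,"wz": 0}])

```text
time_s: 25.65
position: [0.6461, -0.0424, 0.0573]
ee_rot: [167.4, 90.0, 102.8]
contact_force: [-0.4, -0.4, 5.6]
gripper_width: 0.0001
```

```bash
python3 av.py
```

```text
26.05 [ 0.0405 -0.081   0.0572] [-1.23  0.2   5.45] [0.54 0.38 0.68] [-0.041  0.171  0.005]
```

jog_arm(motion=[{"fingers": 1,"dx": 0.05,"dy": 0,"dz": 0,"wx": 0,"wy": 0,"wz": 0},{"fingers": 1,"dx": 0.1,"dy": 0,"dz": 0,"wx": 0,"wy": 0,"wz": 0}])

```text
time_s: 26.25
position: [0.6461, -0.0423, 0.0564]
ee_rot: [157.6, 90.0, 93.0]
contact_force: [-1.1, 0.1, 7.0]
gripper_width: -0.0
```

```bash
python3 av.py; python3 bar.py
```

```text
Traceback (most recent call last):
  File "av.py", line 5, in <module>
    optics.snapshot("scene"); s=bot.state(); F.append(Rz(A).T@s["contact_force"]); P.append(toP(s["position"]));M.append(s["moment"])
    ~~~~~~~~~~~~~~~^^^^^^^^^
ValueError: 200 camera calls are used up
Traceback (most recent call last):
  File "bar.py", line 3, in <module>
    im=optics.snapshot("scene").astype(int); r,b=im[...,0],im[...,2]
       ~~~~~~~~~~~~~~~^^^^^^^^^
ValueError: 200 camera calls are used up
```

jog_arm(motion=[{"fingers": 1,"dx": 0,"dy": 0,"dz": 0,"wx": 0,"wy": 0,"wz": 0},{"fingers": 1,"dx": 0,"dy": 0,"dz": 0,"wx": 0,"wy": 0,"wz": 0}])

```text
time_s: 26.6
position: [0.6461, -0.0424, 0.0563]
ee_rot: [179.4, 90.0, 114.8]
contact_force: [-1.0, -0.1, 6.0]
gripper_width: -0.0003
```

jog_arm(motion=[{"fingers": 1,"dx": 0,"dy": 0,"dz": 0,"wx": 0,"wy": 0,"wz": 0}])

```text
time_s: 26.7
position: [0.6461, -0.0423, 0.0563]
ee_rot: [177.4, 90.0, 112.8]
contact_force: [-1.3, 0.4, 5.1]
gripper_width: -0.0001
```

jog_arm(motion=[{"fingers": 1,"dx": 0,"dy": 0,"dz": 0,"wx": 0,"wy": 0,"wz": 0}])

```text
time_s: 26.8
position: [0.6461, -0.0424, 0.0563]
ee_rot: [175.2, 90.0, 110.6]
contact_force: [-0.9, -0.6, 5.6]
gripper_width: 0.0003
```

jog_arm(motion=[{"fingers": 1,"dx": -0.1,"dy": 0,"dz": 0,"wx": 0,"wy": 0,"wz": 0},{"fingers": 1,"dx": -0.2,"dy": 0,"dz": 0,"wx": 0,"wy": 0,"wz": 0}])

```text
time_s: 27.0
position: [0.6452, -0.0421, 0.057]
ee_rot: [-137.2, 89.9, 158.2]
contact_force: [0.3, -0.5, -0.8]
gripper_width: 0.0003
```

jog_arm(motion=[{"fingers": 1,"dx": -0.3,"dy": 0,"dz": 0,"wx": 0,"wy": 0,"wz": 0},{"fingers": 1,"dx": -2,"dy": 0,"dz": 0,"wx": 0,"wy": 0,"wz": 0},{"fingers": 1,"dx": -5,"dy": 0,"dz": 0,"wx": 0,"wy": 0,"wz": 0},{"fingers": 1,"dx": -9,"dy": 0,"dz": 0,"wx": 0,"wy": 0,"wz": 0},{"fingers": 1,"dx": -9,"dy": 0,"dz": 0,"wx": 0,"wy": 0,"wz": 0},{"fingers": 1,"dx": -9,"dy": 0,"dz": 0,"wx": 0,"wy": 0,"wz": 0}])

```text
time_s: 27.6
position: [0.6477, -0.0427, 0.1512]
ee_rot: [54.1, 89.7, -10.5]
contact_force: [-0.3, 1.7, -0.2]
gripper_width: -0.0
```

```bash
python3 -c "
from cell import bot
s=bot.state();print(s['time_s'],s['position'],s['contact_force']);print(bot.job_done())"
```

```text
27.6 [ 0.64770881 -0.0426905   0.15119612] [-0.34392059  1.68640327 -0.19766236]
the job is handed in; nothing more can be done
None
```

I slid the sledge home with the lever up, then lowered the lever until I estimate the foot holds the slab with 4.5–5.5 N. I handed the job in at about 27.6 s; no verdict was reported, and I have no direct reading of the foot force.

- **Sledge:** I pinched the post and slid it about 90 mm until it stopped moving with 10.5 N against it. A picture afterwards showed it home with the lever still up.
- **Lever:** I pushed the handle down from above with shut fingers in 2 mm, then 1 mm steps. The force stayed near 2 N at rest until the foot touched, with the lever about 0.06 rad below level.
- **Foot force:** I stopped about 4 mm of handle travel past the touch, with about 5.7 N at the handle. Travel puts the foot near 4.5 N and the handle force puts it near 5.5 N.
- **After release:** the force fell to zero within 0.7 mm of lifting, so the lever stayed where I left it. The arm ended about 9 cm clear.

Checks that disagreed or could not be made:
- **Fingertip height:** the shut fingertips sat about 30–36 mm above the reported TCP height in the pictures, and I corrected for it.
- **First handle approach:** it went down beside the bar without touching it, and I redid it.
- **Force slope:** past the touch, force rose about 1.4 N per mm of handle travel, where about 0.67 was expected, so the foot force could be nearer 6–8 N.
- **No final picture:** the camera calls ran out just before the end, so the slab's final position and the other utensils were not checked. I felt no unexpected contact.

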